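# Open a tight bead jar in the one-handed jar stand

### The arm

A 6-joint arm with a two-finger parallel gripper is mounted at the origin on the work surface. World frame = base frame: x ahead of the robot, y to its left, z up, the work surface at z = 0. Lengths are in mm, angles in rad, forces in N, time in s.
With the tool pointing down it reaches from about 350 to 775 mm from the base axis. Payload 7.3 kg.
Tool frame: the origin (TCP) lies at the very end of the fingers, on their centre line; the grasp point (between the pads) lies 19 mm behind it; z points along the fingers, y is the line along which they close (so a half turn about z gives the same grasp; the last joint's range is limited). The gripper opens to 92 mm and grips with 3 to 60 N. Pads are 19 mm wide; open, the fingers measure 130 mm over their backs; the gripper's body (75 mm by 190 mm) begins 47 mm behind the grasp point.
Start: joints at [1.041, 0.342, 1.524, -0, 1.275, -0.146], TCP at [196.572, 486.831, 226.741] pointing down, gripper open.
Joint ranges: [-2.53, 2.53], [-0.77, 2.02], [0.04, 2.7], [-1, 4.14], [0.28, 2.66], [-3.11, 3.11]. Speed limits (rad/s): [2.57, 2.57, 3.14, 3.14, 3.14, 3.14].

### API

Orientations are given as [roll, pitch, yaw] about the fixed x, y, z axes, in that order (R = Rz(yaw) Ry(pitch) Rx(roll)).
In Python, from plant import get_obs, vision, workorder gives the robot as it stands.
- The arm moves only by the shell command python3 -m pendant 'ROWS' [OPENING]. ROWS is a JSON object of lists of equal length, an entry for each row: "dp": the shift along the tool's x, y, z in m, a list of three; "rotation": the turn, a rotation vector about the tool's x, y, z in rad, a list of three. A call has 1 to 8 rows; each row is the pose to reach, as a shift and turn from the pose commanded when the call began, along the tool's axes at that moment; what a row does not reach only later rows make up. A row lasts 1/8 s, in which the tool goes at most 62.5 mm and 10.7 degrees, less where a joint would pass 70% of its speed; a pose out of reach is approached as far as the arm can. A call with a gripper value outside its range is refused whole. OPENING is the finger opening in m, from 0 to 0.0918, set as the call begins (- or left out, the last holds). The fingers move at their own pace and stop on an object; the grip force is fixed at half the most. Time passes only in rows, so rows that repeat a pose let the fingers close. It gives the time, the measured TCP pose, the force, the opening and the grip force at its end, in the units of the state.
- get_obs(): the state, without advancing time (a new reading comes with each control period).
- vision.capture(name): name is "scene" or "top"; returns a dict with "pixels" (400x640x3 uint8, red, green, blue), "vfov" (degrees; the focal length in pixels is half the picture's height over the tangent of half this angle, whatever the lens; pixels are square), "cx", "cy" (the principal point, pixels), "pose" (4x4, takes a point from camera to world coordinates). Camera axes: x right, y up, looking along -z (the intrinsics and any distortion apply to the point x, -y, -z); pixel columns grow to the right and rows downward; lengths in mm; the calibration is good to about 2 mm. A picture is of the moment at which its call begins. There is no depth.
- workorder.close_job(): hands the job in; it is judged then, once.
The state is a dict: "time": time; "joint_positions": joint angles; "dq": joint speeds; "tau": joint torques, N m; "tool_pos": TCP position; "tcp_rot": TCP orientation; "contact_force": force on the tool from outside, world axes, zero at the start; "moment": the same for the moment, N m; "grip_width": finger opening in mm; "finger_force": force on a finger pad.
Only numpy, scipy, OpenCV 4.12 (cv2) and the standard library are available. Lean on these libraries where they do the work, as an engineer would, in place of code of your own. Each camera call takes 0.05 s, during which the arm holds its last target. There are 200 camera calls.

### The job

Swing the desk lamp's light bar to the left, an eighth of a turn or more, clear of the jar stand; then stand the square bead jar upright, right down in the stand's square well, so that it cannot turn. Unscrew its tight red cap there, stop turning once the threads let go (well under a third of a turn), lift the cap straight up just clear of the jar's mouth and finish still holding it there, level, at most a few centimetres above the jar, with the jar staying in the well and nothing else on the table shifted or tipped.

Things in the scene. Friction and masses are not known exactly. Their poses are not given: they have to be found in the camera images.
- jar: square clear-glass jar with coloured beads fixed inside, about 0.3 kg: body 62 x 62 mm, flat shoulder 70 mm up. Origin: centre of its underside, z up, x and y square to its sides. It stands on the table on the robot's right, in one of three places shared with the tin and a bead case. It may be carried by its closed cap.
- jar_mouth (a point): centre of the jar's open mouth, under the cap: the rim of the round neck (42 mm across), 96 mm above the jar's underside.
- cap: red ribbed plastic lug cap on the jar, 57 mm across (12 facets, one facing its x axis, one every 30 degrees), 24 mm high. Origin: centre of its lower edge, z up. Closed, it is 77 mm above the jar's origin on the same axis, 7 mm clear of the shoulder. Tight at the start, its x axis 8 to 22 degrees anticlockwise (from above) of the jar's; 0.4 to 0.7 N m start it.
- cap_top (a point): centre of the cap's flat top (white disc), 24 mm above its lower edge. Three lugs in the cap sit under three threads of the neck. Turned anticlockwise, it is free once its x axis is more than 54 degrees round from the jar's, and catches again past 116; between, it lifts straight off. Pulled before that it only lifts the jar. On the bare table the jar would turn with it.
- stand: white one-handed jar-opening stand, fixed: base plate 116 x 182 x 6 mm, a rubber-lined square well over its origin, and 88 mm along +y a small round well that is not used. Origin on the table under the square well's centre, x and y square to its walls. Well: 69 x 69 mm inside, floor 6 mm, wall tops 40 mm above the table, walls 8 mm thick.
- well (a point): centre of the square well's floor, 6 mm above the table; axes as the stand's. The jar fits in any of four quarter turns, with 3.5 mm play each side, and can then turn about 7 degrees either way at most.
- lamp: LED desk lamp, fixed: round grey base 160 mm across on the far side of the table, vertical aluminium post 18 mm thick on its centre. Origin at the centre of the underside.
- lamp_bar (a joint): the lamp's light bar, swinging level about the post: flat, 36 mm wide, 14 mm thick, its end 380 mm from the post, underside 286 and top 300 mm above the table. 0: along the lamp's -x, towards the robot, over the stand; positive (rad): swung to the robot's left (+y), stop at 1.4. Starts at -0.08 to 0.2. Light friction (0.12 N m); stays where left.
- lamp_tip (a point): centre of the free end of the light bar, mid thickness, 293 mm above the table.
- lamp_hinge (a point): on the post's axis at the bar's mid thickness, 293 mm above the table.
- tin: bystander: round steel tin with blue lid, 76 mm across, 55 mm high. Origin under its centre.
- case_near: bystander: clear divided bead case, 101 x 67 mm, 23 mm high, on the robot's right. Origin under its centre.
- case_left: bystander: the same kind of bead case on the robot's left. Origin under its centre.
- tape: bystander: roll of brown packing tape lying flat, 104 mm across, 48 mm high. Origin under its centre.
- vase: bystander: blue ceramic vase, 104 mm across, 190 mm high, far right. Origin under its centre.
- cutter: bystander: yellow safety cutter lying flat, 153 mm long, 24 mm wide, 14 mm thick. Origin under it, 20 mm towards the blade from the middle of its yellow handle.
- carton: bystander: small taped cardboard box, 110 x 80 mm, 75 mm high, on the robot's left. Origin under its centre.
Things that resemble listed ones, but are neither listed nor needed, are in the scene too. Of the things that look like the cap, the smallest one is meant.

How it is judged:
By the outcome, as a careful person would: the job done as asked, in the order asked, and still so for the second after the job is handed in, while the arm keeps its last pose, push and grip.
It also fails if it takes over 58 s, if anything falls off the work surface, if the arm or the gripper's body presses on something with over 40 N, if the wrist force passes 120 N, or if a joint passes its speed limit or range.

## Working session

There is one attempt and no reset: what is moved stays moved. The work goes in short steps, Python scripts to look and compute and a shell command to move; the robot and the scene stay as the last step left them, time stands still between calls to the robot, and variables do not carry over. Pictures are saved under pics/ and viewed, at most 10 in all, crops included, and the job is handed in when it is done.

```bash
ls; mkdir -p pics
python3 - <<'E'
from plant import get_obs, vision, workorder
import cv2,json
import numpy as np
print(get_obs())
for n in ("scene","top"):
    c=vision.capture(n); cv2.imwrite(f"pics/{n}0.png",c["pixels"][:,:,::-1])
    print(n,{k:(v.tolist() if hasattr(v,'tolist') else v) for k,v in c.items() if k!="pixels"})
E
```

```text
pics
{'time': 0.0, 'joint_positions': array([ 1.04098064e+00,  3.42724805e-01,  1.52501149e+00,  2.19664049e-06,
        1.27538597e+00, -1.45984664e-01]), 'dq': array([-1.14037466e-03,  3.32403560e-04, -1.29848128e-04, -2.64994596e-04,
        7.19593414e-05, -5.32980665e-05]), 'tau': array([ 1.61944776e-03, -4.31245422e+01, -2.44222802e+01,  7.18597183e-02,
        5.59482677e-02, -2.06335158e-04]), 'tool_pos': array([196.36611697, 486.46129191, 226.04580642]), 'tcp_rot': array([-3.14007962e+00, -2.24585419e-04,  2.75776082e+00]), 'contact_force': array([-0.15891088, -0.06002206,  0.38284391]), 'moment': array([ 0.01471246, -0.05522181, -0.01880915]), 'finger_force': 0.0, 'grip_width': 91.83007448743872}
scene {'vfov': 51.15247619728211, 'cx': 315.0388660841603, 'cy': 200.57762111777618, 'pose': [[-0.6853429994520186, -0.6280822526988749, 0.36853447185686283, 1005.6621734229494], [0.7280997299135413, -0.5817898363181211, 0.3624794748075563, 400.43205685633325], [-0.013257315035045602, 0.5167526199272146, 0.8560321100264997, 1143.8746570142127], [0.0, 0.0, 0.0, 1.0]]}
top {'vfov': 54.033454159657914, 'cx': 317.94808094169196, 'cy': 192.7097626686605, 'pose': [[-0.014030432833965175, 0.9827225054778156, -0.18455249708929933, 420.7332034944031], [-0.9999011176445312, -0.013964673092363529, 0.00165615175645257, 0.5842141988989056], [-0.0009496776866788769, 0.18455748462966126, 0.9828212619695726, 1215.4195107296127], [0.0, 0.0, 0.0, 1.0]]}
```

View pics/scene0.png

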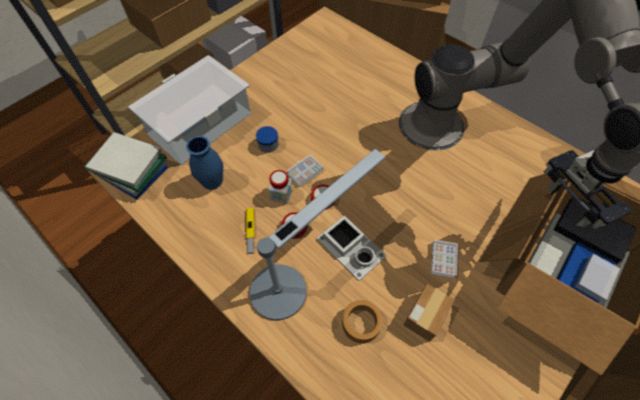

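View pics/top0.png

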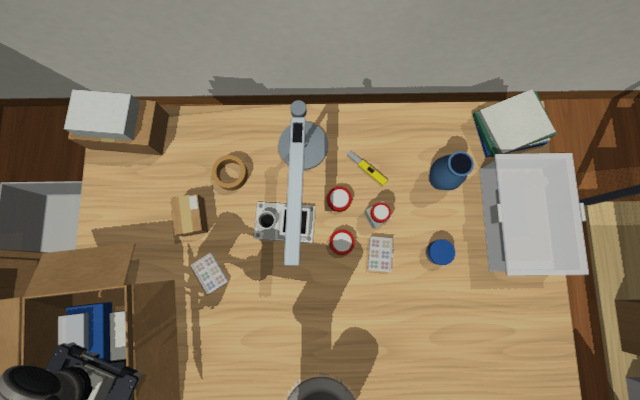

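Run:
```python
import cv2
a=cv2.imread("pics/top0.png")[160:280,240:400]; cv2.imwrite("pics/t1.png",cv2.resize(a,None,fx=5,fy=5,interpolation=cv2.INTER_CUBIC))
a=cv2.imread("pics/scene0.png")[160:280,250:410]; cv2.imwrite("pics/s1.png",cv2.resize(a,None,fx=5,fy=5,interpolation=cv2.INTER_CUBIC))
```

```text
(no output)
```

View pics/t1.png

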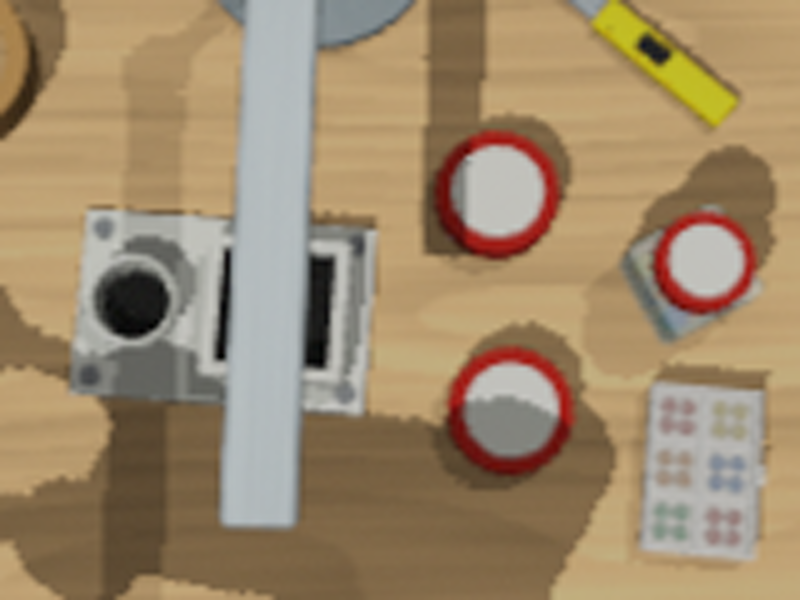

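View pics/s1.png

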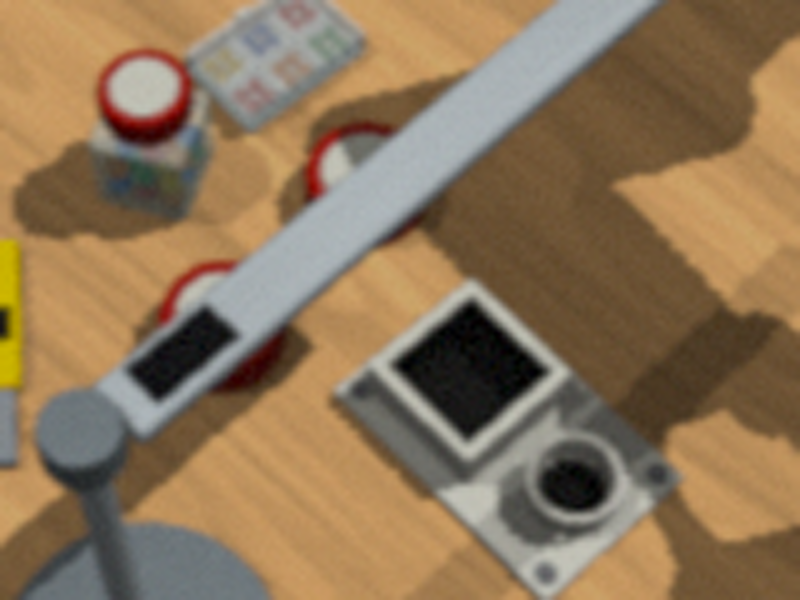

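```bash
cat > h.py <<'E'
import numpy as np
from scipy.optimize import least_squares
CAM={"scene":(51.15247619728211,315.0388660841603,200.57762111777618,[[-0.6853429994520186,-0.6280822526988749,0.36853447185686283,1005.6621734229494],[0.7280997299135413,-0.5817898363181211,0.3624794748075563,400.43205685633325],[-0.013257315035045602,0.5167526199272146,0.8560321100264997,1143.8746570142127]]),
"top":(54.033454159657914,317.94808094169196,192.7097626686605,[[-0.014030432833965175,0.9827225054778156,-0.18455249708929933,420.7332034944031],[-0.9999011176445312,-0.013964673092363529,0.00165615175645257,0.5842141988989056],[-0.0009496776866788769,0.18455748462966126,0.9828212619695726,1215.4195107296127]])}
def f(n): return 200/np.tan(np.radians(CAM[n][0])/2)
def project(n,P):
    M=np.array(CAM[n][3]); p=(np.atleast_2d(P)-M[:,3])@M[:,:3]
    return np.c_[CAM[n][1]+f(n)*p[:,0]/-p[:,2], CAM[n][2]+f(n)*p[:,1]/p[:,2]]
def plane(n,uv,z):
    M=np.array(CAM[n][3]); u=(np.atleast_2d(uv)-[CAM[n][1],CAM[n][2]])/f(n)
    d=np.c_[u[:,0],-u[:,1],-np.ones(len(u))]@M[:,:3].T
    return M[:,3]+d*((z-M[2,3])/d[:,2])[:,None]
def crop(uv,o,s): return np.array(o)+(np.atleast_2d(uv)+.5)/s-.5
def wpt(p,L): # pose x,y,yaw, local points
    c,s=np.cos(p[2]),np.sin(p[2]); L=np.atleast_2d(L)
    return np.c_[p[0]+c*L[:,0]-s*L[:,1],p[1]+s*L[:,0]+c*L[:,1],L[:,2]]
def fit(obs,p0):
    g=lambda p:np.concatenate([(project(n,wpt(p,L))-uv).ravel() for n,uv,L in obs])
    r=least_squares(g,p0,loss='soft_l1'); return r.x,np.round(g(r.x).reshape(-1,2),1).tolist()
E
cat > m1.py <<'E'
from h import *
T=lambda *a:crop(a,(240,160),5); S=lambda *a:crop(a,(250,160),5)
a=plane("top",T((89,208),(377,230),(363,415),(70,392)),6); print("plate top",a.round(0).tolist())
b=plane("scene",S((335,390),(548,600),(680,478)),6); print("plate scene",b.round(0).tolist())
print("well top outer t",plane("top",T((350,240),(340,378),(198,374)),40).round(0).tolist())
print("well outer s",plane("scene",S((375,365),(470,280),(568,372),(468,465)),40).round(0).tolist())
print("cap",plane("top",T((705,259)),101),plane("scene",S((147,90)),101))
print("tip",plane("top",T((220,525),(297,527)),300)); print("knob",plane("top",(298,107),310),plane("scene",S((80,428)),310))
print("jar bot t",plane("top",T((623,262),(670,340)),0),"s",plane("scene",S((103,200),(182,217),(205,160)),0))
print("jar sh s",plane("scene",S((95,140),(187,165)),70))
E
python3 m1.py
```

```text
plate top [[624.0, 188.0, 6.0], [607.0, 8.0, 6.0], [493.0, 18.0, 6.0], [509.0, 198.0, 6.0]]
plate scene [[608.0, 12.0, 6.0], [622.0, 191.0, 6.0], [511.0, 199.0, 6.0]]
well top outer t [[596.0, 25.0, 40.0], [513.0, 31.0, 40.0], [516.0, 116.0, 40.0]]
well outer s [[592.0, 29.0, 40.0], [510.0, 33.0, 40.0], [518.0, 115.0, 40.0], [602.0, 112.0, 40.0]]
cap [[ 572.97323053 -179.99401011  101.        ]] [[ 571.63531427 -176.55923806  101.        ]]
tip [[425.83550191  80.24628998 300.        ]
 [424.43617442  44.89741188 300.        ]]
knob [[805.02335632  44.91568052 310.        ]] [[803.63625361  46.13041542 310.        ]]
jar bot t [[ 585.60710744 -145.06304428    0.        ]
 [ 536.44955898 -172.45742552    0.        ]] s [[ 608.28806849 -191.96811387    0.        ]
 [ 582.73685064 -145.71185667    0.        ]
 [ 542.30596903 -165.38434016    0.        ]]
jar sh s [[ 606.24249157 -190.55875913   70.        ]
 [ 580.64937527 -136.25371667   70.        ]]
```

```bash
cat > rel.py <<'E'
import sys,numpy as np
from plant import get_obs
from scipy.spatial.transform import Rotation as Ro
o=get_obs(); R=Ro.from_euler('xyz',o["tcp_rot"]); p=o["tool_pos"]
print("t",round(o["time"],2),"pos",p.round(1),"rpy",o["tcp_rot"].round(3),"q",o["joint_positions"].round(2),"F",o["contact_force"].round(1),"M",o["moment"].round(2),"w",round(o["grip_width"],1),"ff",round(o["finger_force"],1))
for a in sys.argv[1:]:
    x,y,z,yaw=map(float,a.split(','))
    print(a,"dp",(R.inv().apply(np.array([x,y,z])-p)/1000).round(4).tolist(),"rot",(R.inv()*Ro.from_euler('xyz',[np.pi,0,yaw])).as_rotvec().round(3).tolist())
E
python3 rel.py 196.4,486.5,340,2.758 440,-15,340,1.8
python3 - <<'E'
from h import *
print("vase",plane("top",(460,163),190),"tin",plane("top",(441,252),55))
print("bigcaps",plane("top",[(340,199),(342,241)],35))
E
```

```text
t 0.1 pos [196.4 486.5 226.1] rpy [-3.14  -0.     2.758] q [ 1.04  0.34  1.52  0.    1.28 -0.15] F [-0.2 -0.8  0.9] M [-0.02 -0.05 -0.02] w 92.0 ff 0.0
196.4,486.5,340,2.758 dp [0.0, -0.0001, -0.1139] rot [-0.001, -0.0, -0.0]
440,-15,340,1.8 dp [-0.4136, -0.3739, -0.1135] rot [-0.001, 0.0, 0.958]
vase [[ 689.37185242 -385.41861786  190.        ]] tin [[ 457.00759583 -358.93442509   55.        ]]
bigcaps [[621.89806216 -68.44153864  35.        ]
 [494.33905532 -71.31422801  35.        ]]
```

```bash
python3 -m pendant '{"dp":[[0,0,-0.06],[0,0,-0.114],[-0.414,-0.374,-0.114],[-0.414,-0.374,-0.114],[-0.414,-0.374,-0.114],[-0.414,-0.374,-0.114],[-0.414,-0.374,-0.114],[-0.414,-0.374,-0.114]],"rotation":[[0,0,0],[0,0,0],[0,0,0.958],[0,0,0.958],[0,0,0.958],[0,0,0.958],[0,0,0.958],[0,0,0.958]]}' 0; python3 rel.py 440,-15,340,1.8
```

```text
time: 1.1
tool_pos: [360.8, 147.7, 340.6]
tcp_rot: [3.141, -0.0, 1.798]
contact_force: [1.4, 1.2, 0.1]
grip_width: 16.5
finger_force: 0.0
t 1.1 pos [360.8 147.7 340.6] rpy [ 3.141 -0.     1.798] q [ 0.19  0.01  1.62  0.    1.51 -0.04] F [1.4 1.2 0.1] M [-0.09  0.03 -0.04] w 16.5 ff 0.0
440,-15,340,1.8 dp [-0.1763, 0.0406, 0.0006] rot [0.0, -0.0, -0.002]
```

```bash
python3 -m pendant '{"dp":[[-0.06,0.014,0],[-0.118,0.027,0],[-0.176,0.041,0],[-0.176,0.041,0],[-0.176,0.041,0.045],[-0.176,0.041,0.09],[-0.176,0.041,0.09],[-0.176,0.041,0.09]],"rotation":[[0,0,0],[0,0,0],[0,0,0],[0,0,0],[0,0,0],[0,0,0],[0,0,0],[0,0,0]]}'; python3 rel.py 460,60,250,1.8 480,145,250,1.8 530,230,250,1.8 590,290,250,1.8
```

```text
time: 2.1
tool_pos: [441.0, -12.1, 252.4]
tcp_rot: [3.14, 0.001, 1.801]
contact_force: [0.5, 0.6, 0.8]
grip_width: 1.1
finger_force: 0.0
t 2.1 pos [441.  -12.1 252.4] rpy [3.140e+00 1.000e-03 1.801e+00] q [-0.2   0.16  1.69  0.    1.28 -0.43] F [0.5 0.6 0.8] M [-0.13  0.02  0.03] w 1.1 ff 0.0
460,60,250,1.8 dp [0.0659, 0.0349, 0.0024] rot [0.002, 0.001, 0.001]
480,145,250,1.8 dp [0.1441, 0.0737, 0.0024] rot [0.002, 0.001, 0.001]
530,230,250,1.8 dp [0.2154, 0.1418, 0.0025] rot [0.002, 0.001, 0.001]
590,290,250,1.8 dp [0.2602, 0.2139, 0.0026] rot [0.002, 0.001, 0.001]
```

```bash
python3 rel.py 475,50,250,1.8 479,102,250,1.8 494,158,250,1.8 518,210,250,1.8 551,257,250,1.8 592,298,250,1.8 608,311,250,1.8 560,240,250,1.8
```

```text
t 2.1 pos [441.  -12.1 252.4] rpy [3.140e+00 1.000e-03 1.801e+00] q [-0.2   0.16  1.69  0.    1.28 -0.43] F [0.5 0.6 0.8] M [-0.13  0.02  0.03] w 1.1 ff 0.0
475,50,250,1.8 dp [0.0527, 0.0472, 0.0024] rot [0.002, 0.001, 0.001]
479,102,250,1.8 dp [0.1024, 0.063, 0.0024] rot [0.002, 0.001, 0.001]
494,158,250,1.8 dp [0.1535, 0.0903, 0.0025] rot [0.002, 0.001, 0.001]
518,210,250,1.8 dp [0.1987, 0.1256, 0.0025] rot [0.002, 0.001, 0.001]
551,257,250,1.8 dp [0.2369, 0.1684, 0.0026] rot [0.002, 0.001, 0.001]
592,298,250,1.8 dp [0.2675, 0.2177, 0.0026] rot [0.002, 0.001, 0.001]
608,311,250,1.8 dp [0.2765, 0.2362, 0.0027] rot [0.002, 0.001, 0.001]
560,240,250,1.8 dp [0.2183, 0.1733, 0.0026] rot [0.002, 0.001, 0.001]
```

```bash
python3 -m pendant '{"dp":[[0.026,0.024,0],[0.053,0.047,0],[0.078,0.055,0],[0.102,0.063,0],[0.128,0.077,0],[0.153,0.090,0],[0.176,0.108,0],[0.199,0.126,0]],"rotation":[[0,0,0],[0,0,0],[0,0,0],[0,0,0],[0,0,0],[0,0,0],[0,0,0],[0,0,0]]}'; python3 -m pendant '{"dp":[[0.019,0.021,0],[0.038,0.042,0],[0.054,0.067,0],[0.069,0.092,0],[0.078,0.111,0],[0.078,0.111,0],[0.078,0.111,0],[0.055,0.08,0]],"rotation":[[0,0,0],[0,0,0],[0,0,0],[0,0,0],[0,0,0],[0,0,0],[0,0,0],[0,0,0]]}'; python3 rel.py 510,100,230,1.8
python3 - <<'E'
from plant import vision
import cv2,numpy as np
a=vision.capture("top")["pixels"][:,:,::-1]; cv2.imwrite("pics/top1.png",a)
s=vision.capture("scene")["pixels"][:,:,::-1]; cv2.imwrite("pics/scene1.png",s)
l=cv2.resize(a,None,fx=.75,fy=.75,interpolation=cv2.INTER_AREA)[:,:]
j=cv2.resize(s[150:225,255:305],None,fx=8,fy=8,interpolation=cv2.INTER_CUBIC)
k=cv2.resize(a[195:235,360:400],None,fx=10,fy=10,interpolation=cv2.INTER_CUBIC)
c=np.zeros((600,800,3),np.uint8); c[:,:400]=j; c[:400,400:]=k
q=cv2.resize(a[60:260,180:580],(400,200)); c[400:,400:]=q
cv2.imwrite("pics/c1.png",c)
E
```

```text
time: 3.1
tool_pos: [519.0, 211.3, 253.4]
tcp_rot: [3.137, 0.0, 1.8]
contact_force: [0.3, -1.9, -0.2]
grip_width: 0.0
finger_force: 0.2
time: 4.1
tool_pos: [583.2, 282.0, 250.5]
tcp_rot: [3.141, -0.0, 1.801]
contact_force: [0.6, -0.1, 0.5]
grip_width: 1.0
finger_force: 0.0
t 4.1 pos [583.2 282.  250.5] rpy [ 3.141 -0.     1.801] q [0.33 0.56 1.11 0.   1.47 0.1 ] F [ 0.6 -0.1  0.5] M [-0.13  0.02 -0.02] w 1.0 ff 0.0
510,100,230,1.8 dp [-0.1605, -0.1128, 0.0204] rot [0.001, -0.0, 0.001]
```

View pics/c1.png

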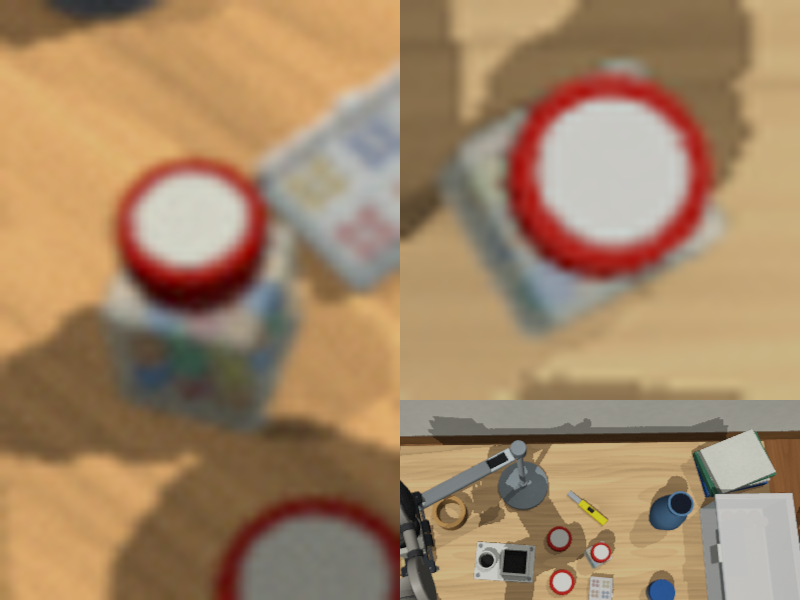

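Run:
```python
from h import *
T=lambda *a:crop(a,(360,195),10); S=lambda *a:crop(a,(255,150),8)
a=lambda n:None
h=31
for h in (27,29,31):
    A=[h,h];B=[-h,h];D=[-h,-h];C=[h,-h]
    obs=[("top",T((45,175),(130,335),(328,215),(225,62),(214,170)),[A+[0],B+[0],D+[70],C+[70],[0,0,101]]),
     ("scene",S((258,425),(125,395),(192,219)),[A+[0],C+[0],[0,0,101]])]
    p,r=fit(obs,[572,-178,.47]); print(h,p.round(3),r)
Tt=lambda *a:crop(a,(240,160),5); Ss=lambda *a:crop(a,(250,160),5)
obs=[("top",Tt((89,208),(377,230),(363,415),(70,392),(350,240),(340,378),(198,374)),[[58,149,6],[58,-33,6],[-58,-33,6],[-58,149,6],[42.5,-42.5,40],[-42.5,-42.5,40],[-42.5,42.5,40]]),
("scene",Ss((335,390),(548,600),(680,478),(375,365),(470,280),(568,372),(468,465)),[[58,-33,6],[58,149,6],[-58,149,6],[42.5,-42.5,40],[-42.5,-42.5,40],[-42.5,42.5,40],[42.5,42.5,40]])]
print(fit(obs,[555,71,-.09])); print(fit(obs[:1],[555,71,-.09])[0],fit(obs[1:],[555,71,-.09])[0])
```

```text
27 [ 5.72021e+02 -1.80829e+02  5.03000e-01] [[-0.1, 0.9], [0.3, -0.1], [-0.5, 0.5], [0.3, 0.1], [-0.0, 0.2], [-0.4, 0.6], [0.0, 0.8], [-0.6, -0.1]]
29 [ 5.71745e+02 -1.80711e+02  4.99000e-01] [[-1.0, 0.7], [0.0, 0.9], [0.4, 0.9], [0.5, -0.7], [-0.1, 0.3], [0.0, 1.2], [-0.7, 1.2], [-0.5, -0.1]]
31 [ 5.71631e+02 -1.80727e+02  5.01000e-01] [[-1.9, 0.5], [-0.2, 1.8], [1.4, 1.2], [0.7, -1.6], [-0.1, 0.3], [0.5, 1.8], [-1.4, 1.5], [-0.5, -0.1]]
(array([ 5.54388353e+02,  6.14346416e+01, -9.16908556e-02]), [[-5.2, -0.6], [-4.8, -0.6], [-5.1, -0.3], [-5.5, -0.3], [3.1, 1.0], [2.8, 1.5], [2.9, 0.1], [2.5, 2.7], [2.7, 4.0], [4.4, 3.1], [-3.8, -2.6], [-1.9, -2.3], [-1.7, -2.0], [-2.7, -3.0]])
[ 5.54705033e+02  4.92534750e+01 -8.26790502e-02] [ 5.54551863e+02  6.48202600e+01 -1.36812529e-01]
```

```bash
python3 - <<'E'
from h import *
Tt=lambda *a:crop(a,(240,160),5); Ss=lambda *a:crop(a,(250,160),5)
for b in (-58,-59,-60):
  t=b+182
  obs=[("top",Tt((89,208),(377,230),(363,415),(70,392),(350,240),(340,378),(198,374)),[[58,t,6],[58,b,6],[-58,b,6],[-58,t,6],[42.5,-42.5,40],[-42.5,-42.5,40],[-42.5,42.5,40]]),
  ("scene",Ss((335,390),(548,600),(680,478),(375,365),(470,280),(568,372),(468,465)),[[58,b,6],[58,t,6],[-58,t,6],[42.5,-42.5,40],[-42.5,-42.5,40],[-42.5,42.5,40],[42.5,42.5,40]])]
  print(b,*fit(obs,[555,71,-.09])); print(fit(obs[:1],[555,71,-.09])[0],fit(obs[1:],[555,71,-.09])[0])
E
python3 rel.py 530,120,250,1.83 572,-179,170,1.83 572,-179,75,1.83
```

```text
-58 [ 5.55942684e+02  7.11858631e+01 -8.11036227e-02] [[-0.6, -0.1], [-0.1, -0.6], [0.1, -0.3], [-0.4, 0.3], [-0.3, 0.4], [-0.3, 0.9], [-0.3, -0.2], [-1.0, -0.3], [-0.8, 0.2], [0.7, -0.7], [-1.7, -0.1], [-0.0, -0.1], [0.6, 0.1], [-0.3, -0.5]]
[ 5.55986307e+02  7.03196710e+01 -8.39680170e-02] [ 5.55713571e+02  7.22678173e+01 -8.04061005e-02]
-59 [ 5.55998547e+02  7.16632537e+01 -8.07110698e-02] [[-0.5, -0.1], [0.0, -0.6], [0.3, -0.3], [-0.3, 0.3], [-0.4, 0.3], [-0.5, 0.8], [-0.4, -0.3], [-1.1, -0.4], [-0.9, 0.1], [0.5, -0.9], [-1.6, 0.0], [0.1, -0.0], [0.7, 0.2], [-0.1, -0.4]]
[ 5.56044638e+02  7.08559138e+01 -8.34870916e-02] [ 5.55771221e+02  7.26613459e+01 -7.95778995e-02]
-60 [ 5.56047765e+02  7.21621602e+01 -8.03391412e-02] [[-0.3, -0.0], [0.2, -0.6], [0.4, -0.3], [-0.1, 0.4], [-0.6, 0.3], [-0.6, 0.8], [-0.6, -0.3], [-1.2, -0.5], [-1.0, -0.1], [0.4, -1.0], [-1.5, 0.2], [0.2, 0.1], [0.8, 0.4], [-0.0, -0.3]]
[ 5.56102070e+02  7.14029440e+01 -8.30017947e-02] [ 5.55828770e+02  7.30526547e+01 -7.86806736e-02]
t 4.2 pos [580.8 279.2 251.5] rpy [-3.139e+00  1.000e-03  1.799e+00] q [ 0.33  0.56  1.11 -0.    1.48  0.1 ] F [0.6 0.1 0.4] M [-0.06  0.02 -0.01] w 0.6 ff 0.0
530,120,250,1.83 dp [-0.1436, -0.0854, 0.0018] rot [-0.002, 0.001, -0.031]
572,-179,170,1.83 dp [-0.4443, -0.1118, 0.0821] rot [-0.002, 0.001, -0.031]
572,-179,75,1.83 dp [-0.4442, -0.1116, 0.1771] rot [-0.002, 0.001, -0.031]
```

```bash
python3 -m pendant '{"dp":[[-0.06,-0.015,0],[-0.12,-0.03,0],[-0.18,-0.045,0],[-0.24,-0.06,0.02],[-0.3,-0.075,0.04],[-0.36,-0.091,0.06],[-0.42,-0.106,0.08],[-0.444,-0.112,0.082]],"rotation":[[0,0,0],[0,0,0],[0,0,0],[0,0,0],[0,0,0],[0,0,0],[0,0,0],[0,0,0]]}' 0.0918;  python3 -m pendant '{"dp":[[0,0,0],[0,0,0]],"rotation":[[0,0,0],[0,0,0]]}'; python3 rel.py 572,-179,170,1.81 572,-179,75,1.81
python3 - <<'E'
from plant import vision
import cv2,numpy as np
a=vision.capture("top")["pixels"][:,:,::-1]; cv2.imwrite("pics/top2.png",a)
s=vision.capture("scene")["pixels"][:,:,::-1]; cv2.imwrite("pics/scene2.png",s)
c=np.zeros((600,800,3),np.uint8)
c[:400]=cv2.resize(s[100:260,160:480],(800,400),interpolation=cv2.INTER_CUBIC)
c[400:,:400]=cv2.resize(a[80:280,180:580],(400,200))
cv2.imwrite("pics/c2.png",c)
E
```

```text
time: 5.2
tool_pos: [574.4, -179.1, 168.4]
tcp_rot: [-3.141, -0.0, 1.797]
contact_force: [0.7, 0.3, -0.1]
grip_width: 75.9
finger_force: 0.0
time: 5.45
tool_pos: [575.3, -175.8, 169.6]
tcp_rot: [3.14, 0.0, 1.8]
contact_force: [1.0, 0.2, -0.7]
grip_width: 90.8
finger_force: 0.0
t 5.45 pos [ 575.3 -175.8  169.6] rpy [3.14 0.   1.8 ] q [-0.42  0.53  1.39  0.    1.22 -0.65] F [ 1.   0.2 -0.7] M [-0.08  0.02 -0.03] w 90.8 ff 0.0
572,-179,170,1.81 dp [-0.0024, -0.0039, -0.0005] rot [0.001, 0.0, -0.01]
572,-179,75,1.81 dp [-0.0024, -0.0041, 0.0945] rot [0.001, 0.0, -0.01]
```

View pics/c2.png

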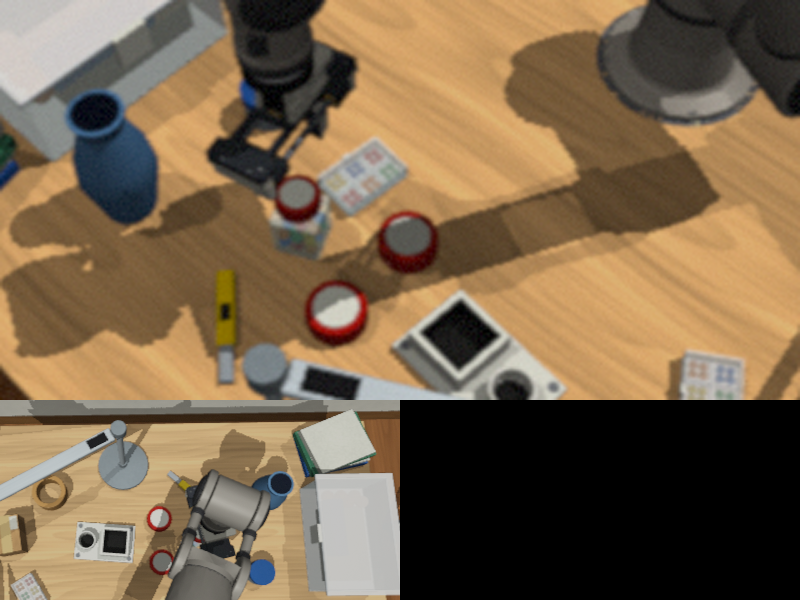

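```bash
python3 -m pendant '{"dp":[[-0.002,-0.004,0.02],[-0.002,-0.004,0.045],[-0.002,-0.004,0.07],[-0.002,-0.004,0.085],[-0.002,-0.004,0.091],[-0.002,-0.004,0.092],[-0.002,-0.004,0.092],[-0.002,-0.004,0.092]],"rotation":[[0,0,-0.01],[0,0,-0.01],[0,0,-0.01],[0,0,-0.01],[0,0,-0.01],[0,0,-0.01],[0,0,-0.01],[0,0,-0.01]]}'; python3 rel.py 572,-179.5,76,1.81
```

```text
time: 6.55
tool_pos: [571.9, -179.3, 77.4]
tcp_rot: [3.141, 0.001, 1.81]
contact_force: [-0.7, 0.4, 0.1]
grip_width: 92.0
finger_force: 0.0
t 6.55 pos [ 571.9 -179.3   77.4] rpy [3.141e+00 1.000e-03 1.810e+00] q [-0.43  0.62  1.5   0.    1.02 -0.67] F [-0.7  0.4  0.1] M [-0.02  0.06 -0.05] w 92.0 ff 0.0
572,-179.5,76,1.81 dp [-0.0002, -0.0, 0.0014] rot [0.001, 0.001, -0.0]
```

```bash
python3 -m pendant '{"dp":[[0,0,0.002],[0,0,0.002]],"rotation":[[0,0,0],[0,0,0]]}';python3 -m pendant '{"dp":[[0,0,0],[0,0,0],[0,0,0],[0,0,0],[0,0,0],[0,0,0]],"rotation":[[0,0,0],[0,0,0],[0,0,0],[0,0,0],[0,0,0],[0,0,0]]}' 0; python3 rel.py 572,-179.5,160,1.81
```

```text
time: 6.8
tool_pos: [571.5, -179.1, 74.6]
tcp_rot: [-3.141, -0.0, 1.81]
contact_force: [0.6, 0.4, -0.5]
grip_width: 91.7
finger_force: 0.0
time: 7.55
tool_pos: [571.7, -179.1, 74.7]
tcp_rot: [3.141, 0.0, 1.81]
contact_force: [0.7, 0.5, -0.0]
grip_width: 57.0
finger_force: 30.0
t 7.55 pos [ 571.7 -179.1   74.7] rpy [3.141 0.    1.81 ] q [-0.43  0.63  1.5   0.    1.01 -0.67] F [ 0.7  0.5 -0. ] M [-0.05 -0.1  -0.04] w 57.0 ff 30.0
572,-179.5,160,1.81 dp [-0.0005, 0.0002, -0.0853] rot [0.0, 0.0, -0.0]
```

```bash
python3 -m pendant '{"dp":[[0,0,-0.005],[0,0,-0.015],[0,0,-0.03],[0,0,-0.05],[0,0,-0.07],[0,0,-0.085],[0,0,-0.09],[0,0,-0.09]],"rotation":[[0,0,0],[0,0,0],[0,0,0],[0,0,0],[0,0,0],[0,0,0],[0,0,0],[0,0,0]]}'; python3 rel.py 564,-55,165,1.52  556,71.5,165,1.23
python3 - <<'E'
from plant import vision
import cv2,numpy as np
s=vision.capture("scene")["pixels"][:,:,::-1]; cv2.imwrite("pics/scene3.png",s)
cv2.imwrite("pics/c3.png",cv2.resize(s[135:210,230:330],(800,600),interpolation=cv2.INTER_CUBIC))
E
```

```text
time: 8.55
tool_pos: [571.5, -179.1, 164.8]
tcp_rot: [3.141, 0.0, 1.81]
contact_force: [-0.2, -0.4, -4.1]
grip_width: 56.9
finger_force: 30.0
t 8.55 pos [ 571.5 -179.1  164.8] rpy [3.141 0.    1.81 ] q [-0.43  0.53  1.4   0.    1.21 -0.67] F [-0.2 -0.4 -4.1] M [-0.08  0.02 -0.01] w 56.9 ff 30.0
564,-55,165,1.52 dp [0.1224, 0.0221, -0.0002] rot [0.0, -0.0, 0.29]
556,71.5,165,1.23 dp [0.2471, 0.0442, -0.0002] rot [0.0, -0.0, 0.58]
```

View pics/c3.png

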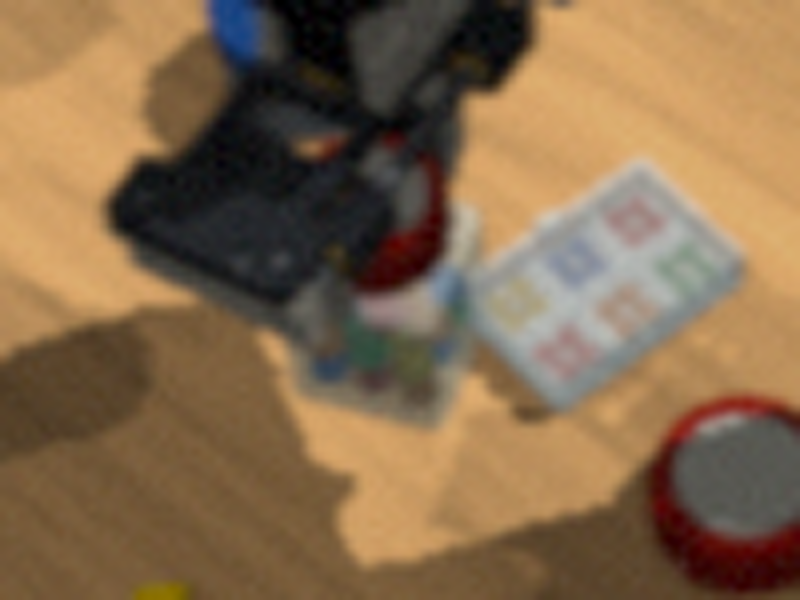

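Run:
```python
from h import *
P=plane("scene",crop([(300,390),(430,425),(470,360)],(230,135),8),90); print(P.round(1))
for d in (P[0]-P[1],P[2]-P[1]): print(np.degrees(np.arctan2(d[1],d[0]))%90)
P=plane("scene",crop([(125,395),(258,425)],(255,150),8),0);d=P[0]-P[1];print("before",np.degrees(np.arctan2(d[1],d[0]))%90)
for h in (27,28,29):
  p,r=fit([("scene",crop([(300,390),(430,425)],(230,135),8),[[h,-h,90],[h,h,90]])],[572,-179,.5]);print(h,p,r)
```

```text
[[ 606.2 -194.2   90. ]
 [ 583.8 -146.8   90. ]
 [ 552.8 -156.6   90. ]]
25.282084584273264
17.608936132347395
before 28.269614364571737
27 [ 5.70531253e+02 -1.81939294e+02  4.36345899e-01] [[-0.2, -0.1], [0.2, 0.1]]
28 [ 5.69570975e+02 -1.82278694e+02  4.32121498e-01] [[-0.5, -0.2], [0.5, 0.2]]
29 [ 5.68657411e+02 -1.82712074e+02  4.31699216e-01] [[-0.8, -0.3], [0.8, 0.3]]
```

```bash
python3 -m pendant '{"dp":[[0.015,0.003,0],[0.05,0.009,0],[0.09,0.016,0],[0.13,0.023,0],[0.17,0.03,0],[0.21,0.037,0],[0.237,0.043,0],[0.247,0.044,0]],"rotation":[[0,0,0.03],[0,0,0.1],[0,0,0.18],[0,0,0.27],[0,0,0.36],[0,0,0.46],[0,0,0.53],[0,0,0.545]]}'; python3 -m pendant '{"dp":[[0,0,0.0],[0,0,0.02],[0,0,0.038],[0,0,0.042],[0,0,0.042],[0,0,0.042]],"rotation":[[0,0,0],[0,0,0],[0,0,0],[0,0,0],[0,0,0],[0,0,0]]}';python3 rel.py 556,71.5,123,1.265
python3 - <<'E'
from plant import vision
import cv2,numpy as np
s=vision.capture("scene")["pixels"][:,:,::-1]; cv2.imwrite("pics/scene4.png",s)
a=vision.capture("top")["pixels"][:,:,::-1]; cv2.imwrite("pics/top4.png",a)
cv2.imwrite("pics/c4.png",cv2.resize(s[190:265,300:400],(800,600),interpolation=cv2.INTER_CUBIC))
E
```

```text
time: 9.6
tool_pos: [555.3, 72.7, 163.9]
tcp_rot: [-3.14, 0.0, 1.267]
contact_force: [-0.4, -0.4, -2.9]
grip_width: 57.2
finger_force: 30.0
time: 10.35
tool_pos: [556.4, 70.9, 123.5]
tcp_rot: [3.14, -0.0, 1.265]
contact_force: [0.5, -0.1, -3.6]
grip_width: 57.5
finger_force: 30.0
t 10.35 pos [556.4  70.9 123.5] rpy [ 3.14  -0.     1.265] q [-0.01  0.51  1.57  0.    1.07  0.3 ] F [ 0.5 -0.1 -3.6] M [-0.12  0.08  0.04] w 57.5 ff 30.0
556,71.5,123,1.265 dp [0.0004, -0.0006, 0.0005] rot [0.001, -0.0, -0.0]
```

View pics/c4.png

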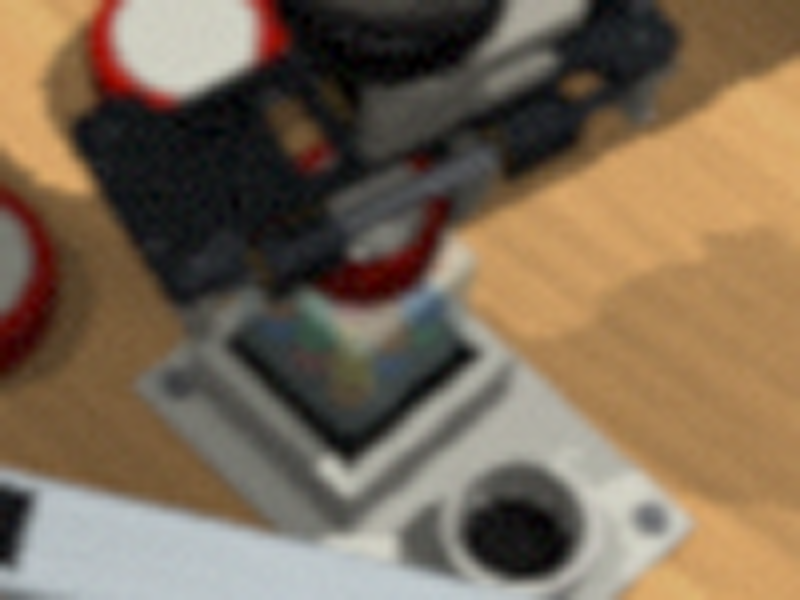

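Run:
```python
from h import *
to=lambda P:((project("scene",P)-[300,190]+.5)*8-.5).round(0).tolist()
w=[556,71.5,-.082];h=28.5
print("well inner top",to(wpt(w,[[34.5,34.5,40],[-34.5,34.5,40],[34.5,-34.5,40]])))
print("outer",to(wpt(w,[[42.5,42.5,40],[-42.5,42.5,40],[42.5,-42.5,40]])))
j=[556.4,70.9,-.082]
print("jar sh",to(wpt(j,[[h,h,118.7],[-h,h,118.7]])),"bot",to(wpt(j,[[h,h,48.7],[-h,h,48.7],[h,-h,48.7]])))
print(plane("scene",crop([(347,455),(478,350),(232,345)],(300,190),8),40))
for jf in ([350,345],[470,265]): print(plane("scene",crop([jf],(300,190),8),118.7))
```

```text
well inner top [[348.0, 472.0], [483.0, 356.0], [218.0, 345.0]]
outer [[347.0, 501.0], [514.0, 357.0], [187.0, 344.0]]
jar sh [[356.0, 353.0], [475.0, 253.0]] bot [[347.0, 440.0], [460.0, 344.0], [239.0, 335.0]]
[[588.3859831   98.34874581  40.        ]
 [523.81661138 105.67420638  40.        ]
 [583.83987866  38.03128672  40.        ]]
[[586.45908419  93.42839659 118.7       ]]
[[534.90379823 103.45417246 118.7       ]]
```

```bash
python3 -m pendant '{"dp":[[0,0,0.004],[0,0,0.008],[0,0,0.012],[0,0,0.016],[0,0,0.016]],"rotation":[[0,0,0],[0,0,0],[0,0,0],[0,0,0],[0,0,0]]}';python3 rel.py 556,71.5,81,1.265
```

```text
time: 11.08
tool_pos: [555.6, 71.3, 106.2]
tcp_rot: [-3.141, 0.0, 1.265]
contact_force: [-1.6, -0.3, -2.6]
grip_width: 57.4
finger_force: 30.0
t 11.07 pos [555.6  71.3 106.2] rpy [-3.141  0.     1.265] q [-0.01  0.53  1.59  0.    1.03  0.3 ] F [-1.6 -0.3 -2.6] M [-0.11  0.06 -0.  ] w 57.4 ff 30.0
556,71.5,81,1.265 dp [0.0003, 0.0004, 0.0252] rot [-0.001, 0.0, -0.0]
```

```bash
python3 -m pendant '{"dp":[[0,0,0.006],[0,0,0.012],[0,0,0.017],[0,0,0.021],[0,0,0.0235],[0,0,0.0245],[0,0,0.0255],[0,0,0.0255]],"rotation":[[0,0,0],[0,0,0],[0,0,0],[0,0,0],[0,0,0],[0,0,0],[0,0,0],[0,0,0]]}';python3 rel.py 556,71.5,81,1.265
```

```text
time: 12.08
tool_pos: [555.9, 71.3, 81.3]
tcp_rot: [3.141, -0.0, 1.265]
contact_force: [0.1, 0.2, -3.1]
grip_width: 57.1
finger_force: 30.0
t 12.07 pos [555.9  71.3  81.3] rpy [ 3.141 -0.     1.265] q [-0.01  0.56  1.61  0.    0.97  0.3 ] F [ 0.1  0.2 -3.1] M [-0.1   0.08 -0.04] w 57.1 ff 30.0
556,71.5,81,1.265 dp [0.0002, 0.0, 0.0003] rot [0.0, -0.0, -0.0]
```

Nearly at the floor; seat it with light force.

```bash
python3 -m pendant '{"dp":[[0,0,0.0005],[0,0,0.001],[0,0,0.001]],"rotation":[[0,0,0],[0,0,0],[0,0,0]]}'; python3 rel.py;python3 -m pendant '{"dp":[[0,0,0.0005],[0,0,0.001],[0,0,0.001]],"rotation":[[0,0,0],[0,0,0],[0,0,0]]}'; python3 rel.py
```

```text
time: 12.45
tool_pos: [556.2, 71.3, 80.7]
tcp_rot: [3.141, -0.0, 1.265]
contact_force: [-1.1, 0.6, 0.3]
grip_width: 57.5
finger_force: 30.0
t 12.45 pos [556.2  71.3  80.7] rpy [ 3.141 -0.     1.265] q [-0.01  0.56  1.61  0.    0.97  0.3 ] F [-1.1  0.6  0.3] M [-0.1   0.12  0.04] w 57.5 ff 30.0
time: 12.82
tool_pos: [556.3, 71.3, 80.4]
tcp_rot: [3.14, -0.0, 1.265]
contact_force: [-2.8, 0.4, 7.3]
grip_width: 57.1
finger_force: 30.0
t 12.82 pos [556.3  71.3  80.4] rpy [ 3.14  -0.     1.265] q [-0.01  0.56  1.61  0.    0.97  0.3 ] F [-2.8  0.4  7.3] M [-0.18  0.52  0.01] w 57.1 ff 30.0
```

```bash
python3 -m pendant '{"dp":[[0,0,0],[0,0,0],[0,0,0],[0,0,0],[0,0,0],[0,0,0],[0,0,0]],"rotation":[[0,0,-0.05],[0,0,-0.1],[0,0,-0.15],[0,0,-0.2],[0,0,-0.25],[0,0,-0.3],[0,0,-0.3]]}'; python3 rel.py;python3 -m pendant '{"dp":[[0,0,0],[0,0,0],[0,0,0],[0,0,0],[0,0,0],[0,0,0],[0,0,0]],"rotation":[[0,0,-0.06],[0,0,-0.12],[0,0,-0.18],[0,0,-0.24],[0,0,-0.3],[0,0,-0.35],[0,0,-0.35]]}'; python3 rel.py
```

```text
time: 13.7
tool_pos: [556.8, 71.4, 80.4]
tcp_rot: [3.139, -0.0, 1.566]
contact_force: [-1.2, 0.6, 6.3]
grip_width: 57.3
finger_force: 30.0
t 13.7 pos [556.8  71.4  80.4] rpy [ 3.139 -0.     1.566] q [-0.01  0.56  1.61  0.    0.97 -0.  ] F [-1.2  0.6  6.3] M [-0.06  0.21  0.12] w 57.3 ff 30.0
time: 14.58
tool_pos: [557.3, 71.3, 81.1]
tcp_rot: [3.138, 0.001, 1.916]
contact_force: [-1.5, 0.2, 10.4]
grip_width: 57.0
finger_force: 30.0
t 14.57 pos [557.3  71.3  81.1] rpy [3.138e+00 1.000e-03 1.916e+00] q [-0.01  0.56  1.61  0.    0.97 -0.35] F [-1.5  0.2 10.4] M [-0.08  0.19  0.03] w 57.0 ff 30.0
```

```bash
python3 -m pendant '{"dp":[[0,0,0],[0,0,0],[0,0,0],[0,0,0],[0,0,0],[0,0,0],[0,0,0]],"rotation":[[0,0,-0.08],[0,0,-0.16],[0,0,-0.24],[0,0,-0.32],[0,0,-0.4],[0,0,-0.48],[0,0,-0.48]]}'; python3 rel.py
python3 - <<'E'
from plant import vision
import cv2,numpy as np
s=vision.capture("scene")["pixels"][:,:,::-1]; cv2.imwrite("pics/scene5.png",s)
a=vision.capture("top")["pixels"][:,:,::-1]; cv2.imwrite("pics/top5.png",a)
cv2.imwrite("pics/c5.png",cv2.resize(s[190:265,300:400],(800,600),interpolation=cv2.INTER_CUBIC))
E
```

```text
time: 15.45
tool_pos: [556.7, 71.3, 81.0]
tcp_rot: [3.14, 0.002, 2.396]
contact_force: [-2.7, -0.2, 10.0]
grip_width: 57.2
finger_force: 30.0
t 15.45 pos [556.7  71.3  81. ] rpy [3.140e+00 2.000e-03 2.396e+00] q [-0.01  0.56  1.61  0.    0.97 -0.83] F [-2.7 -0.2 10. ] M [-0.07  0.41  0.09] w 57.2 ff 30.0
```

View pics/c5.png

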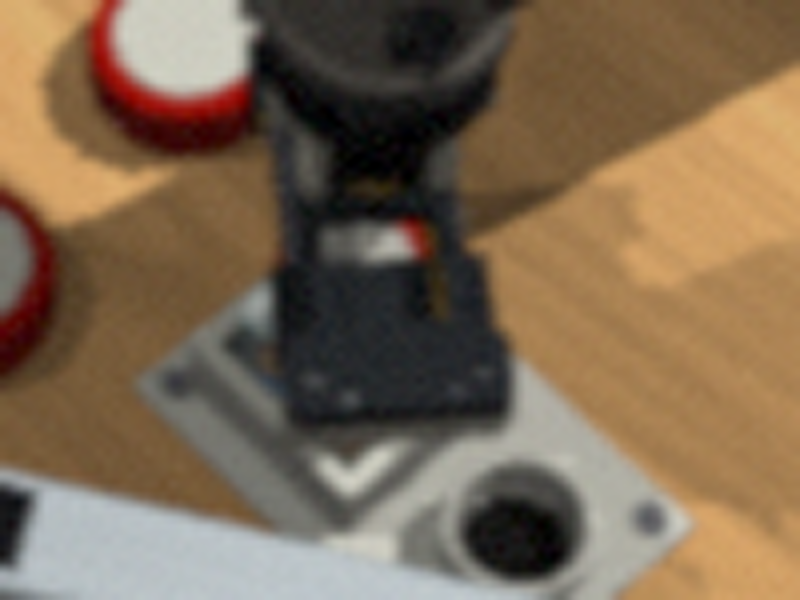

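```bash
python3 -m pendant '{"dp":[[0,0,-0.001],[0,0,-0.003],[0,0,-0.005],[0,0,-0.005],[0,0,-0.005],[0,0,-0.005]],"rotation":[[0,0,0],[0,0,0],[0,0,0],[0,0,0],[0,0,0],[0,0,0]]}'; python3 rel.py; python3 -m pendant '{"dp":[[0,0,0],[0,0,0]],"rotation":[[0,0,0],[0,0,0]]}'
```

```text
time: 16.3
tool_pos: [555.8, 71.3, 84.0]
tcp_rot: [-3.141, -0.0, 2.395]
contact_force: [-0.1, -0.6, 0.3]
grip_width: 57.0
finger_force: 30.0
t 16.3 pos [555.8  71.3  84. ] rpy [-3.141 -0.     2.395] q [-0.01  0.55  1.61  0.    0.98 -0.83] F [-0.1 -0.6  0.3] M [-0.03 -0.06 -0.06] w 57.0 ff 30.0
time: 16.55
tool_pos: [555.9, 71.3, 84.2]
tcp_rot: [3.142, -0.0, 2.395]
contact_force: [0.4, 0.6, -0.1]
grip_width: 57.5
finger_force: 30.0
```

```bash
python3 -m pendant '{"dp":[[0,0,-0.003],[0,0,-0.007],[0,0,-0.012],[0,0,-0.017],[0,0,-0.022],[0,0,-0.025],[0,0,-0.025],[0,0,-0.025]],"rotation":[[0,0,0],[0,0,0],[0,0,0],[0,0,0],[0,0,0],[0,0,0],[0,0,0],[0,0,0]]}';python3 -m pendant '{"dp":[[0,0,0],[0,0,0]],"rotation":[[0,0,0],[0,0,0]]}'; python3 rel.py
python3 - <<'E'
from plant import vision
import cv2,numpy as np
s=vision.capture("scene")["pixels"][:,:,::-1]
a=vision.capture("top")["pixels"][:,:,::-1]
c=np.zeros((600,800,3),np.uint8)
c[:300,:400]=cv2.resize(s[190:265,300:400],(400,300),interpolation=cv2.INTER_CUBIC)
c[:300,400:]=cv2.resize(a[190:265,240:340],(400,300),interpolation=cv2.INTER_CUBIC)
c[300:,:400]=cv2.resize(s,(480,300))[:,40:440]
c[300:,400:]=cv2.resize(a,(480,300))[:,60:460]
cv2.imwrite("pics/c6.png",c)
E
```

```text
time: 17.55
tool_pos: [555.7, 71.3, 109.1]
tcp_rot: [-3.141, -0.0, 2.395]
contact_force: [-0.5, -0.6, -1.4]
grip_width: 57.1
finger_force: 30.0
time: 17.8
tool_pos: [555.8, 71.3, 109.1]
tcp_rot: [-3.142, -0.0, 2.395]
contact_force: [-0.2, 0.4, -0.0]
grip_width: 56.9
finger_force: 30.0
t 17.8 pos [555.8  71.3 109.1] rpy [-3.142 -0.     2.395] q [-0.01  0.52  1.58  0.    1.03 -0.83] F [-0.2  0.4 -0. ] M [-0.08 -0.01 -0.07] w 56.9 ff 30.0
```

View pics/c6.png

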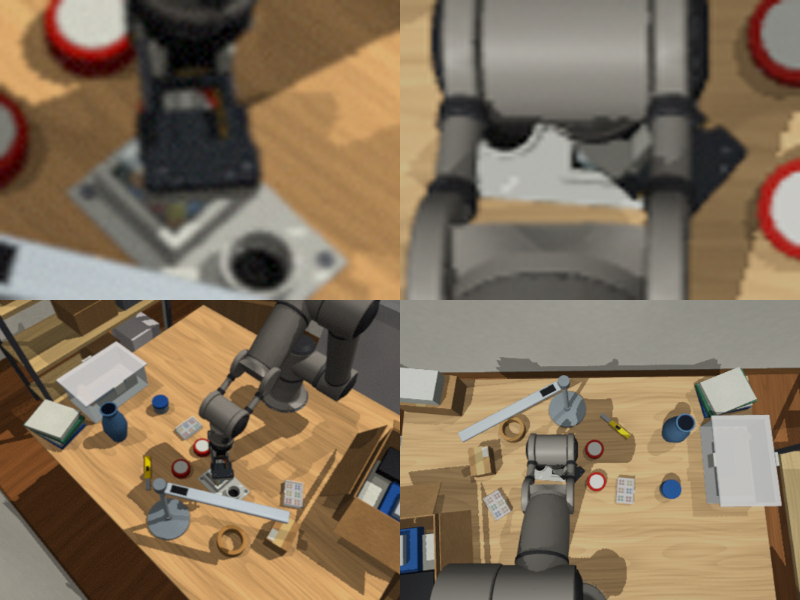

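```bash
python3 -c "
from plant import workorder
print(workorder.close_job())"
```

```text
the job is handed in; nothing more can be done
None
```

I swung the lamp bar about 60° to the left, seated the jar in the stand's square well, unscrewed the cap by 65°, and handed the job in at about 18 s. The arm is still holding the cap level about 10 mm above the jar's mouth, and the last pictures show the jar in the well and nothing else moved or tipped.

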